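Set up two casting rings on the vibrator for investing

ROBOT

A 6-joint arm with a two-finger parallel gripper is mounted at the origin on the work surface; the furniture and walls round the work are solid. World frame = base frame: x ahead of the robot, y to its left, z up, the work surface at z = 0. Lengths are in m, angles in rad, forces in N, time in s.
With the tool pointing down it reaches from about 0.275 to 0.75 m from the base axis. Payload 10.2 kg.
Tool frame: the origin (TCP) lies between the finger pads; the fingertips stand 17 mm ahead of it and the grasp point (between the pads) lies 2 mm behind it; z points along the fingers, y is the line along which they close (so a half turn about z gives the same grasp; the last joint's range is limited). The gripper opens to 88 mm and grips with 3 to 60 N. Pads are 18 mm wide; open, the fingers measure 123 mm over their backs; the gripper's body (75 mm by 187 mm) begins 45 mm behind the grasp point.
Start: joints at [-1.379, 0.313, 1.498, -0, 1.331, -0.223], TCP at [0.212, -0.48, 0.256] pointing down, gripper open.
Joint ranges: [-2.94, 2.94], [-0.97, 2.17], [0.19, 2.56], [-1.23, 4.37], [0.02, 3.11], [-2.88, 2.88]. Speed limits (rad/s): [2.39, 2.39, 3.01, 3.14, 3.14, 3.14].

INTERFACE

Orientations are given as a rotation vector (axis times angle).
In Python, from rig import robot, imaging gives the robot as it stands.
- The arm moves only by the tool pendant, called after "Call:" as a command line: name --argument value ..., lists and objects as JSON in quotes. Schema: {"type":"object","properties":{"offsets":{"type":"array","items":{"type":"object","properties":{"ax":{"type":"number"},"ay":{"type":"number"},"az":{"type":"number"},"x":{"type":"number"},"y":{"type":"number"},"z":{"type":"number"},"finger_gap":{"type":"number"}},"additionalProperties":false,"required":["finger_gap"]},"minItems":1,"maxItems":8},"only":{"type":"string"},"quiet":{"type":"boolean"},"lines":{"type":"string"}},"required":["offsets"],"additionalProperties":false}. offsets is a list of rows, 1 to 8 of them, each an object with the fields ax, ay, az (a rotation vector in rad), x, y, z (the shift in m), finger_gap (the finger opening in m); a field left out counts as zero (the opening has to be given); each row is the pose to reach, as a shift and turn from the pose commanded when the call began, along the tool's axes at that moment; what a row does not reach only later rows make up. A row lasts 1/10 s, in which the tool goes at most 0.05 m and 0.15 rad, less where a joint would pass 70% of its speed; a pose out of reach is approached as far as the arm can. The fingers move at their own pace and stop on an object; the grip force is fixed at half the most. Time passes only in rows, so rows that do not move let the fingers close. The tool returns the time, the measured TCP pose, the force, the opening and the grip force at its end. only (a regular expression) keeps the lines of the reply that match it, lines (a string "A,B") keeps lines A to B, and quiet returns only ok. Input that does not fit is refused with a message, and nothing moves.
- robot.sense(): the state, without advancing time (a new reading comes with each control period).
- imaging.grab_frame(name): name is "side" or "top"; returns a dict with "color" (384x512x3 uint8, red, green, blue), "K" (3x3 intrinsics, pixels), "rvec" (rotation vector, rad) and "tvec" (3), from world to camera coordinates, as OpenCV has them. Camera axes: x right, y down, z forward; pixel columns grow to the right and rows downward; lengths in m; the calibration is good to about 2 mm. A picture is of the moment at which its call begins. There is no depth.
- robot.close_job(): hands the job in; it is judged then, once.
The state is a dict: "clock": time; "q": joint angles; "dq": joint speeds; "joint_efforts": joint torques, N m; "ee_pos": TCP position; "tool_rot": TCP orientation; "contact_force": force on the tool from outside, world axes, zero at the start; "torque": the same for the moment, N m; "gripper_width": finger opening in m; "grasp_force": force on a finger pad.
Only numpy, scipy, OpenCV 4.12 (cv2) and the standard library are available. Lean on these libraries where they do the work, as an engineer would, in place of code of your own. Each camera call takes 0.05 s, during which the arm holds its last target. There are 200 camera calls.

TASK

Get the vibrator ready for investing, which I pour from left to right, the big ring first: stand the large crucible former in the middle of the left half of the vibrator's plate and the small one in the middle of the right half (left and right as seen from the vibrator's front, the side with the switch), and seat each steel casting ring upright and fully home in the seat of the former it fits. Stand the brown liquid bottle on the worktop close behind the vibrator, about 20 mm clear of its case and on its centre line, so that it is to hand for both rings. Keep the formers upright throughout, as a toppled one breaks its wax pattern.

Things in the scene. Friction and masses are not known exactly. Their poses are not given: they have to be found in the camera images.
- vibrator: Bench vibrator, fixed: low white case with a flat fluted aluminium plate on top, 105 (x) x 190 (y) x 62 mm high. Origin: centre of its underside; +x to its back, -x to its front (switch and dial, facing the robot within 0.15 rad), +y to its left end, z up. The case ends 52 mm behind the origin; plate top 62 mm up, 97 x 186 mm, a thin dark line front to back across its middle.
- plate_left (a point): Point on the plate's top surface in the middle of its left half, 47 mm to the left (+y of the vibrator) of the plate's centre. Axes as the vibrator's.
- plate_right (a point): Point on the plate's top surface in the middle of its right half, 47 mm to the right (-y of the vibrator) of the plate's centre. Axes as the vibrator's.
- former_large: Large crucible former: round dark rubber cup, 67.6 mm across, 22 mm high; a low cone in it carries a green wax crown on a thin sprue, 45 mm high in all. Origin: centre of its underside, z up. Ring seat: flat floor 14 mm above the underside, 56.6 mm across; wall 8 mm deep, flaring to 61 mm at the lip. Grasp across the outside of the cup. About 0.1 kg.
- former_small: Small crucible former, the same shape: 53.6 mm across, 22 mm high, 39 mm high with its green wax crown. Origin at the centre of its underside, z up. Ring seat: a flat floor 14 mm above the underside, 42.6 mm across, its wall 8 mm deep and flaring to 47 mm at the lip. Grasp it across the outside of the cup. About 0.07 kg.
- ring_large: Large casting ring: a plain steel tube standing on end, open at both ends, 54 mm outside, 50 mm inside, 55 mm high. Origin at the centre of its lower end, z along the tube. Fits the large former, over its wax pattern. About 0.13 kg.
- ring_small: Small casting ring: a plain steel tube standing on end, open at both ends, 40 mm outside, 36 mm inside, 42 mm high. Origin at the centre of its lower end, z along the tube. Fits the small former, over its wax pattern. About 0.08 kg.
- liquid_bottle: Closed brown bottle with a blue screw cap, standing upright, about 47 mm across and 88 mm high. Origin at the centre of its underside, z up. Grasp it across the body or cap.
There are look-alikes about, which are no part of the job. Leave any purple look-alike of the former_large alone.

How it is judged:
At the end, for the whole second after the job is handed in: Formers flat on the plate within 15 mm of the middles of their halves (large left, small right); each ring upright in its own former, centred within 4 mm, within 3.5 mm of the seat floor; bottle upright, 78 to 122 mm behind the vibrator's centre, within 18 mm of its centre line; all at rest (horizontal distance between former_large and plate_left below 0.015 m and z of former_large in the frame of plate_left between -0.004 and 0.004 m and angle between each of former_large, ring_large, former_small, ring_small, liquid_bottle's own z axis and vertical below 0.05 rad and horizontal distance between ring_large and former_large below 0.004 m and z of ring_large in the frame of former_large between 0.011 and 0.0175 m and horizontal distance between former_small and plate_right below 0.015 m and z of former_small in the frame of plate_right between -0.004 and 0.004 m and horizontal distance between ring_small and former_small below 0.004 m and z of ring_small in the frame of former_small between 0.011 and 0.0175 m and x of liquid_bottle in the frame of vibrator between 0.078 and 0.122 m and y of liquid_bottle in the frame of vibrator between -0.018 and 0.018 m and height (world z) of liquid_bottle below 0.005 m and linear speed of each of former_large, former_small, ring_large, ring_small, liquid_bottle below 0.02 m/s); the robot touches nothing.
It fails at once if the large crucible former is tipped by more than about 35 degrees (angle between former_large's own z axis and vertical above 0.6 rad).
It fails at once if the small crucible former is tipped by more than about 35 degrees (angle between former_small's own z axis and vertical above 0.6 rad).
It also fails if it takes over 125 s, if anything falls off the work surface, if the arm or the gripper's body presses on something with over 40 N, if the wrist force passes 120 N, or if a joint passes its speed limit or range.

## Working session

There is one attempt and no reset: what is moved stays moved. The work goes in short steps, Python scripts to look and compute and a tool call to move; the robot and the scene stay as the last step left them, time stands still between calls to the robot, and variables do not carry over. Pictures are saved under pics/ and viewed, at most 14 in all, crops included, and the job is handed in when it is done.

```bash
mkdir -p pics; ls; python3 - <<'E'
from rig import robot, imaging
import cv2
print(robot.sense())
for n in("side","top"):
    f=imaging.grab_frame(n); cv2.imwrite(f"pics/{n}0.png",cv2.resize(f["color"][:,:,::-1],(800,600),interpolation=cv2.INTER_CUBIC)); print(n,f["K"],f["rvec"],f["tvec"])
E
```

```text
pics
{'clock': 0.0, 'q': array([-1.37940137e+00,  3.13425518e-01,  1.49846961e+00, -3.55672879e-06,
        1.33102416e+00, -2.23408426e-01]), 'dq': array([ 1.32823545e-05, -1.64372491e-03,  2.04577455e-03,  2.36067802e-04,
       -1.21990794e-03, -1.27147703e-03]), 'joint_efforts': array([-1.32550072e-04, -4.02212834e+01, -2.52268499e+01,  6.94025424e-02,
        3.52721452e-02, -1.10460189e-04]), 'ee_pos': array([ 0.2115166 , -0.48023846,  0.25516135]), 'tool_rot': array([-3.07296762e+00, -6.46638537e-01, -2.79172492e-05]), 'contact_force': array([-0.48455724,  0.50897181,  0.83342673]), 'torque': array([-0.02011034, -0.00289022,  0.01456614]), 'grasp_force': 0.0, 'gripper_width': 0.08795388409315948}
side [[362.31790389   0.         256.94772842]
 [  0.         362.31790389 185.04173954]
 [  0.           0.           1.        ]] [ 1.87283863 -0.51569626  0.3321638 ] [-0.47468342  0.14408445  0.67198454]
top [[471.81036964   0.         251.25388612]
 [  0.         471.81036964 191.56715002]
 [  0.           0.           1.        ]] [ 2.20805183 -2.16900954  0.09461348] [-0.05467632  0.51618199  1.15186065]
```

View pics/side0.png

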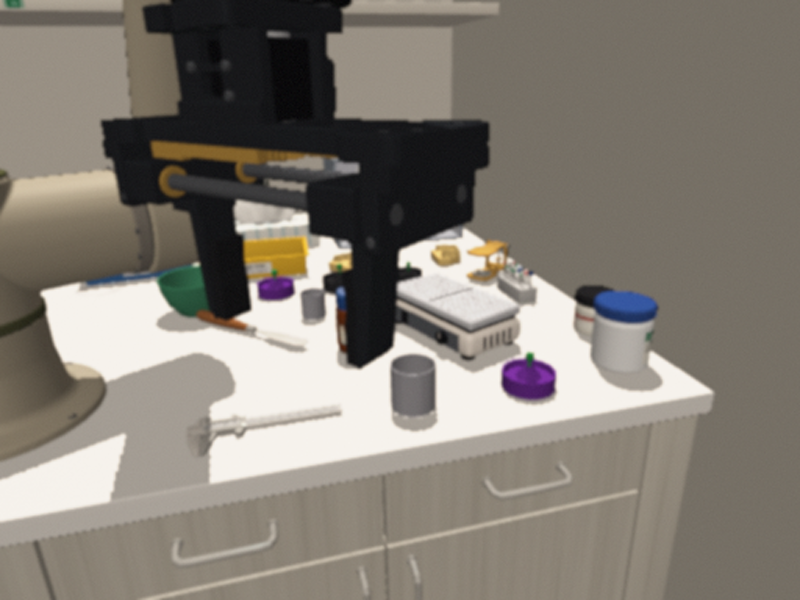

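View pics/top0.png

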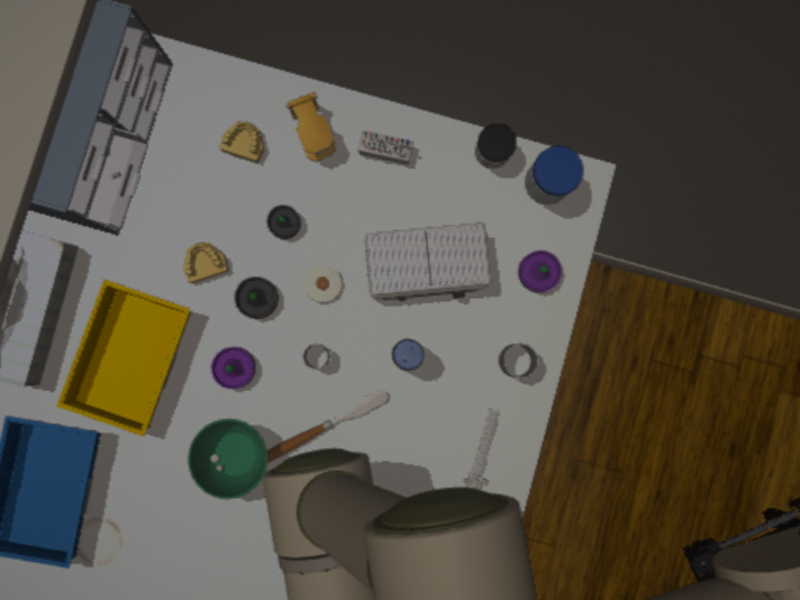

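Top view (800 px scale): large former (256,298), small former (284,222), large ring (518,360), small ring (317,356), bottle (408,354), vibrator about (428,260). The purple cups are decoys. I'll enlarge this area.

```bash
cat > h.py <<'E'
import numpy as np, cv2
from rig import robot, imaging
from scipy.spatial.transform import Rotation as R
def crop(name,x0,y0,w,h,s,out):
    f=imaging.grab_frame(name); c=f["color"][y0:y0+h,x0:x0+w,::-1]
    cv2.imwrite(f"pics/{out}.png",cv2.resize(c,(int(w*s),int(h*s)),interpolation=cv2.INTER_CUBIC)); return f
def ray(f,u,v,z):
    Rm=cv2.Rodrigues(f["rvec"])[0]; C=-Rm.T@f["tvec"]
    d=Rm.T@np.linalg.inv(f["K"])@np.array([u,v,1.]); return (C+d*(z-C[2])/d[2])[:2]
def proj(f,p): return cv2.projectPoints(np.array(p,float).reshape(-1,3),f["rvec"],f["tvec"],f["K"],None)[0][:,0]
def tool(p=None,yaw=None):
    "delta in tool axes from current measured pose to world p"
    s=robot.sense(); r=R.from_rotvec(s["tool_rot"])
    return r.inv().apply(np.array(p)-s["ee_pos"])
E
python3 - <<'E'
from h import *
f=crop("top",128,115,232,150,800/232,"top1")
import pickle; pickle.dump({k:f[k] for k in("K","rvec","tvec")},open("top.pkl","wb"))
E
```

```text
(no output)
```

View pics/top1.png

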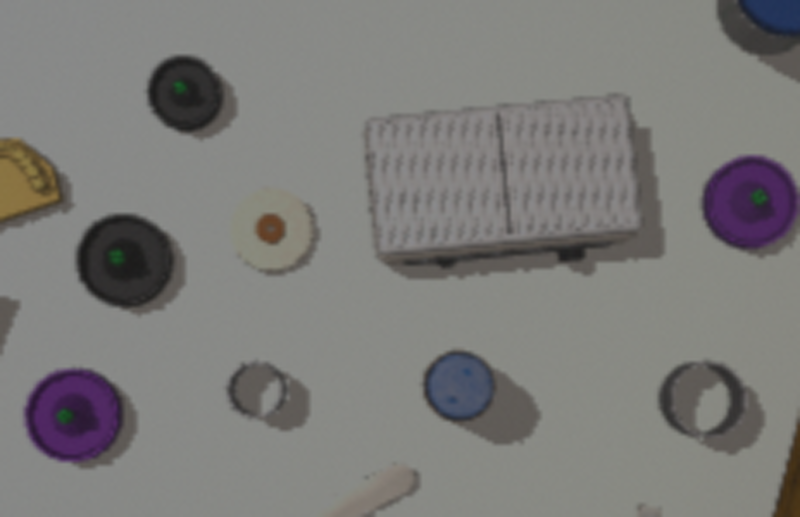

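```bash
python3 - <<'E'
from h import *
import pickle
from scipy.optimize import least_squares
f=pickle.load(open("top.pkl","rb")); s=232/800
Rm=cv2.Rodrigues(f["rvec"])[0]; print("cam",-Rm.T@f["tvec"])
o=lambda u,v:(128+u*s-.5+s/2,115+v*s-.5+s/2)
P=[ray(f,*o(*p),.062) for p in((365,120),(628,95),(640,228),(380,250))]
c=np.mean(P,0); TL,TR,BR,BL=P; print("plate",np.round(P,4).tolist(),c, np.linalg.norm(TL-TR),np.linalg.norm(TL-BL))
y=(TL+BL-TR-BR); x=TL+TR-BL-BR; print("yaw",np.arctan2(-y[0],y[1]),np.arctan2(x[1],x[0]))
print("line",ray(f,*o(500,113),.062),ray(f,*o(510,233),.062))
a=np.linspace(0,6.28,60)
for n,b,r,h in(("fL",(77,213,173,306),.0338,.022),("fS",(148,56,223,132),.0268,.022),("rL",(659,361,744,437),.027,.055),("rS",(228,362,288,417),.02,.042),("cap",(423,350,495,420),None,.088)):
    p0=o((b[0]+b[2])/2,(b[1]+b[3])/2)
    if r is None: print(n,ray(f,*p0,h)); continue
    t=np.r_[o(b[0],b[1]),o(b[2],b[3])]
    def e(q):
        pts=np.array([[q[0]+r*np.cos(i),q[1]+r*np.sin(i),z] for i in a for z in(0,h)])
        uv=proj(f,pts); return np.r_[uv.min(0),uv.max(0)]-t
    q=least_squares(e,ray(f,*p0,h/2)); print(n,q.x,q.fun.round(2))
E
```

```text
cam [ 0.42916082 -0.03289778  1.18783627]
plate [[0.6148, -0.0005], [0.6361, -0.1843], [0.5426, -0.1934], [0.5239, -0.0127]] [ 0.57935204 -0.0977088 ] 0.1850061404331245 0.09171742407064921
yaw 0.10917867897766331 0.11542953675524853
line [ 0.62158285 -0.09472509] [ 0.53744289 -0.10286201]
fL [0.51766157 0.17221294] [-0.4  -0.35  0.41  0.35]
fS [0.63962138 0.1320201 ] [-0.37 -0.3   0.38  0.3 ]
rL [ 0.42477473 -0.24231229] [-0.68 -0.27  0.65  0.27]
rS [0.42584983 0.07274368] [-0.2  -0.32  0.2   0.31]
cap [ 0.43136113 -0.06822641]
```

Call:
pendant --offsets '[{"az": 0.303,"x": 0.367,"y": -0.2887,"z": 0.095,"finger_gap": 0.088},{"az": 0.303,"x": 0.367,"y": -0.2887,"z": 0.095,"finger_gap": 0.088},{"az": 0.303,"x": 0.367,"y": -0.2887,"z": 0.095,"finger_gap": 0.088},{"az": 0.303,"x": 0.367,"y": -0.2887,"z": 0.095,"finger_gap": 0.088},{"az": 0.303,"x": 0.367,"y": -0.2887,"z": 0.095,"finger_gap": 0.088},{"az": 0.303,"x": 0.367,"y": -0.2887,"z": 0.095,"finger_gap": 0.088},{"az": 0.303,"x": 0.367,"y": -0.2887,"z": 0.095,"finger_gap": 0.088},{"az": 0.303,"x": 0.367,"y": -0.2887,"z": 0.095,"finger_gap": 0.088}]'

```text
clock: 0.95
ee_pos: [0.396, -0.1333, 0.1759]
tool_rot: [3.136, 0.175, 0.0]
contact_force: [0.8, -1.0, 0.5]
gripper_width: 0.0882
grasp_force: 0.0
```

```bash
cat >> h.py <<'E'
def show(*ps):
    s=robot.sense(); r=R.from_rotvec(s["tool_rot"]); m=r.as_matrix()
    print("t",round(s["clock"],2),"pos",s["ee_pos"].round(4),"yaw_y",np.arctan2(m[1,1],m[0,1]).round(3),"w",round(s["gripper_width"],4),"g",round(s["grasp_force"],1),"q6",s["q"][5].round(2))
    for p in ps: print(p,"->",r.inv().apply(np.array(p)-s["ee_pos"]).round(4))
E
python3 -c "
from h import *
show((.431,-.068,.16),(.431,-.068,.058))"
```

```text
t 0.95 pos [ 0.396  -0.1333  0.1759] yaw_y -1.459 w 0.0882 g 0.0 q6 0.85
(0.431, -0.068, 0.16) -> [ 0.0421 -0.0611  0.0159]
(0.431, -0.068, 0.058) -> [ 0.042  -0.0611  0.1179]
```

Call:
pendant --offsets '[{"x": 0.042,"y": -0.061,"z": 0.016,"finger_gap": 0.088},{"x": 0.042,"y": -0.061,"z": 0.016,"finger_gap": 0.088},{"x": 0.042,"y": -0.061,"z": 0.016,"finger_gap": 0.088}]'

```text
clock: 1.25
ee_pos: [0.4308, -0.0675, 0.1593]
tool_rot: [-3.135, -0.182, 0.002]
contact_force: [0.1, 0.3, 0.6]
gripper_width: 0.0882
grasp_force: 0.0
```

```bash
python3 -c "
from h import *
show((.431,-.068,.16),(.431,-.068,.058))"
```

```text
t 1.25 pos [ 0.4308 -0.0675  0.1593] yaw_y -1.455 w 0.0882 g 0.0 q6 1.03
(0.431, -0.068, 0.16) -> [ 0.0002  0.0006 -0.0007]
(0.431, -0.068, 0.058) -> [0.0003 0.0007 0.1013]
```

Call:
pendant --offsets '[{"y": 0.0005,"z": 0.05,"finger_gap": 0.088},{"y": 0.0005,"z": 0.101,"finger_gap": 0.088},{"y": 0.0005,"z": 0.101,"finger_gap": 0.088},{"y": 0.0005,"z": 0.101,"finger_gap": 0.03},{"y": 0.0005,"z": 0.101,"finger_gap": 0.03},{"y": 0.0005,"z": 0.101,"finger_gap": 0.03},{"y": 0.0005,"z": 0.101,"finger_gap": 0.03},{"y": 0.0005,"z": 0.101,"finger_gap": 0.03}]'

```text
clock: 2.05
ee_pos: [0.4308, -0.0706, 0.06]
tool_rot: [3.136, 0.176, 0.002]
contact_force: [0.7, -0.3, -0.7]
gripper_width: 0.05
grasp_force: 0.0
```

```bash
python3 -c "
from h import *
show((.431,-.068,.16),(.674,-.088,.18))"
```

```text
t 2.05 pos [ 0.4308 -0.0706  0.06  ] yaw_y -1.459 w 0.05 g 0.0 q6 1.03
(0.431, -0.068, 0.16) -> [ 0.0006 -0.0025 -0.1   ]
(0.674, -0.088, 0.18) -> [ 0.2399  0.0445 -0.1196]
```

Call:
pendant --offsets '[{"finger_gap": 0.03},{"finger_gap": 0.03},{"finger_gap": 0.03}]'

```text
clock: 2.35
ee_pos: [0.4307, -0.0705, 0.0596]
tool_rot: [3.136, 0.176, 0.001]
contact_force: [-0.5, 0.8, 5.8]
gripper_width: 0.0453
grasp_force: 30.1
```

```bash
python3 -c "
from h import *
show((.431,-.068,.16),(.674,-.088,.18))"
```

```text
t 2.35 pos [ 0.4307 -0.0705  0.0596] yaw_y -1.459 w 0.0453 g 30.1 q6 1.03
(0.431, -0.068, 0.16) -> [ 0.0006 -0.0024 -0.1004]
(0.674, -0.088, 0.18) -> [ 0.2399  0.0446 -0.1203]
```

Call:
pendant --offsets '[{"z": -0.05,"finger_gap": 0.03},{"z": -0.1,"finger_gap": 0.03},{"x": 0.05,"y": 0.01,"z": -0.12,"finger_gap": 0.03},{"x": 0.1,"y": 0.02,"z": -0.12,"finger_gap": 0.03},{"x": 0.15,"y": 0.03,"z": -0.12,"finger_gap": 0.03},{"x": 0.2,"y": 0.04,"z": -0.12,"finger_gap": 0.03},{"x": 0.24,"y": 0.0445,"z": -0.12,"finger_gap": 0.03},{"x": 0.24,"y": 0.0445,"z": -0.12,"finger_gap": 0.03}]'

```text
clock: 3.15
ee_pos: [0.6775, -0.088, 0.1758]
tool_rot: [-3.136, -0.177, 0.001]
contact_force: [-0.1, -0.1, -0.9]
gripper_width: 0.0453
grasp_force: 30.1
```

```bash
python3 -c "
from h import *
show((.674,-.088,.061))"
```

```text
t 3.15 pos [ 0.6775 -0.088   0.1758] yaw_y -1.458 w 0.0453 g 30.1 q6 1.16
(0.674, -0.088, 0.061) -> [-0.0034 -0.0003  0.1148]
```

Call:
pendant --offsets '[{"x": -0.002,"z": 0.05,"finger_gap": 0.03},{"x": -0.002,"z": 0.1,"finger_gap": 0.03},{"x": -0.002,"z": 0.11,"finger_gap": 0.03},{"x": -0.002,"z": 0.113,"finger_gap": 0.03},{"x": -0.002,"z": 0.1155,"finger_gap": 0.03},{"x": -0.002,"z": 0.1155,"finger_gap": 0.03}]'

```text
clock: 3.75
ee_pos: [0.6729, -0.0884, 0.0661]
tool_rot: [3.135, 0.175, 0.005]
contact_force: [0.2, 0.1, -1.1]
gripper_width: 0.0452
grasp_force: 30.1
```

```bash
python3 -c "
from h import *
f=crop('side',150,120,230,150,3.4,'s2');show((.674,-.088,.0597)); print(proj(f,[(.674,-.088,0)]))"
```

```text
t 3.8 pos [ 0.6728 -0.0884  0.0659] yaw_y -1.459 w 0.0447 g 30.1 q6 1.16
(0.674, -0.088, 0.0597) -> [ 0.0012 -0.0002  0.0062]
[[317.54283497 201.61098519]]
```

View pics/s2.png

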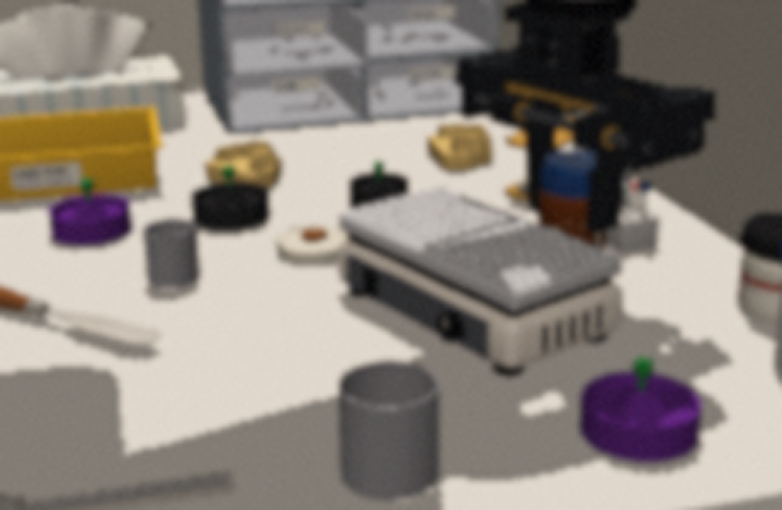

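The bottle (570,205 in the crop) is upright in the gripper, behind the vibrator. I'll lower the last 6 mm and release.

Call:
pendant --offsets '[{"x": 0.001,"z": 0.003,"finger_gap": 0.03},{"x": 0.001,"z": 0.006,"finger_gap": 0.03},{"x": 0.001,"z": 0.006,"finger_gap": 0.03}]'

```text
clock: 4.1
ee_pos: [0.6737, -0.0877, 0.0593]
tool_rot: [3.136, 0.176, 0.004]
contact_force: [-0.9, 2.5, 7.1]
gripper_width: 0.0452
grasp_force: 29.9
```

Call:
pendant --offsets '[{"finger_gap": 0.088},{"finger_gap": 0.088},{"finger_gap": 0.088},{"finger_gap": 0.088},{"z": -0.02,"finger_gap": 0.088},{"z": -0.07,"finger_gap": 0.088},{"z": -0.12,"finger_gap": 0.088},{"z": -0.12,"finger_gap": 0.088}]'

```text
clock: 4.9
ee_pos: [0.6753, -0.0887, 0.1856]
tool_rot: [3.132, 0.175, 0.019]
contact_force: [0.3, -0.5, 0.7]
gripper_width: 0.0876
grasp_force: 0.0
```

```bash
python3 -c "
from h import *
show((.518,.172,.16))"
```

```text
t 4.9 pos [ 0.6753 -0.0887  0.1856] yaw_y -1.459 w 0.0876 g 0.0 q6 1.16
(0.518, 0.172, 0.16) -> [-0.1275 -0.2767  0.0226]
```

Call:
pendant --offsets '[{"az": -0.15,"x": -0.0182,"y": -0.04,"finger_gap": 0.088},{"az": -0.3,"x": -0.0364,"y": -0.08,"finger_gap": 0.088},{"az": -0.45,"x": -0.0546,"y": -0.119,"z": 0.02,"finger_gap": 0.088},{"az": -0.6,"x": -0.073,"y": -0.158,"z": 0.02,"finger_gap": 0.088},{"az": -0.75,"x": -0.091,"y": -0.198,"z": 0.02,"finger_gap": 0.088},{"az": -0.9,"x": -0.109,"y": -0.238,"z": 0.02,"finger_gap": 0.088},{"az": -1.05,"x": -0.1275,"y": -0.2767,"z": 0.02,"finger_gap": 0.088},{"az": -1.2,"x": -0.1275,"y": -0.2767,"z": 0.02,"finger_gap": 0.088}]'

```text
clock: 5.7
ee_pos: [0.5128, 0.1763, 0.1574]
tool_rot: [-2.478, -1.929, 0.001]
contact_force: [0.8, -0.5, 0.0]
gripper_width: 0.0881
grasp_force: 0.0
```

Call:
pendant --offsets '[{"az": -0.15,"finger_gap": 0.088},{"az": -0.3,"finger_gap": 0.088},{"az": -0.371,"finger_gap": 0.088},{"az": -0.371,"finger_gap": 0.088}]'

```text
clock: 6.1
ee_pos: [0.5152, 0.1727, 0.1573]
tool_rot: [-2.093, -2.343, 0.0]
contact_force: [-0.6, -0.2, -0.0]
gripper_width: 0.088
grasp_force: 0.0
```

```bash
python3 -c "
from h import *
show((.518,.172,.021))"
```

```text
t 6.1 pos [0.5152 0.1727 0.1573] yaw_y 0.112 w 0.088 g 0.0 q6 -0.0
(0.518, 0.172, 0.021) -> [-0.001   0.0027  0.1363]
```

Call:
pendant --offsets '[{"x": -0.001,"y": 0.0025,"z": 0.05,"finger_gap": 0.088},{"x": -0.001,"y": 0.0025,"z": 0.1,"finger_gap": 0.088},{"x": -0.001,"y": 0.0025,"z": 0.12,"finger_gap": 0.088},{"x": -0.001,"y": 0.0025,"z": 0.13,"finger_gap": 0.088},{"x": -0.001,"y": 0.0025,"z": 0.1363,"finger_gap": 0.088},{"x": -0.001,"y": 0.0025,"z": 0.1363,"finger_gap": 0.088}]'

```text
clock: 6.7
ee_pos: [0.5183, 0.172, 0.0216]
tool_rot: [2.094, 2.341, 0.001]
contact_force: [-0.4, -0.4, -0.5]
gripper_width: 0.088
grasp_force: 0.0
```

```bash
python3 -c "
from h import *
show((.518,.172,.021))"
```

```text
t 6.7 pos [0.5183 0.172  0.0216] yaw_y 0.111 w 0.088 g 0.0 q6 -0.01
(0.518, 0.172, 0.021) -> [-0.     -0.0003  0.0006]
```

Call:
pendant --offsets '[{"finger_gap": 0.06},{"finger_gap": 0.06},{"finger_gap": 0.06},{"finger_gap": 0.06},{"finger_gap": 0.06}]'

```text
clock: 7.2
ee_pos: [0.5184, 0.1721, 0.0221]
tool_rot: [2.093, 2.342, 0.001]
contact_force: [-1.8, -0.9, 5.9]
gripper_width: 0.066
grasp_force: 30.0
```

Call:
pendant --offsets '[{"z": -0.01,"finger_gap": 0.06},{"z": -0.03,"finger_gap": 0.06},{"z": -0.06,"finger_gap": 0.06},{"z": -0.1,"finger_gap": 0.06},{"z": -0.13,"finger_gap": 0.06},{"z": -0.13,"finger_gap": 0.06}]'

```text
clock: 7.8
ee_pos: [0.5195, 0.1723, 0.1557]
tool_rot: [2.09, 2.339, 0.009]
contact_force: [-0.0, 0.6, -1.9]
gripper_width: 0.0662
grasp_force: 30.0
```

```bash
python3 -c "
from h import *
show((.5737,-.0518,.15))"
```

```text
t 7.8 pos [0.5195 0.1723 0.1557] yaw_y 0.112 w 0.0662 g 30.0 q6 -0.01
(0.5737, -0.0518, 0.15) -> [-0.2287  0.0287  0.0059]
```

Held. Carry it to the left half.

Call:
pendant --offsets '[{"x": -0.03,"y": 0.004,"finger_gap": 0.06},{"x": -0.075,"y": 0.01,"finger_gap": 0.06},{"x": -0.12,"y": 0.016,"finger_gap": 0.06},{"x": -0.165,"y": 0.022,"finger_gap": 0.06},{"x": -0.205,"y": 0.026,"finger_gap": 0.06},{"x": -0.2287,"y": 0.0287,"z": 0.006,"finger_gap": 0.06},{"x": -0.2287,"y": 0.0287,"z": 0.006,"finger_gap": 0.06},{"x": -0.2287,"y": 0.0287,"z": 0.006,"finger_gap": 0.06}]'

```text
clock: 8.6
ee_pos: [0.5715, -0.0517, 0.1445]
tool_rot: [-2.093, -2.34, 0.001]
contact_force: [-0.1, -0.9, -1.3]
gripper_width: 0.0661
grasp_force: 30.0
```

```bash
python3 -c "
from h import *
show((.5737,-.0518,.0845))"
```

```text
t 8.6 pos [ 0.5715 -0.0517  0.1445] yaw_y 0.111 w 0.0661 g 30.0 q6 -0.41
(0.5737, -0.0518, 0.0845) -> [-0.0004  0.0023  0.06  ]
```

Call:
pendant --offsets '[{"x": -0.0004,"y": 0.002,"z": 0.03,"finger_gap": 0.06},{"x": -0.0004,"y": 0.002,"z": 0.05,"finger_gap": 0.06},{"x": -0.0004,"y": 0.002,"z": 0.057,"finger_gap": 0.06},{"x": -0.0004,"y": 0.002,"z": 0.057,"finger_gap": 0.06},{"x": -0.0004,"y": 0.002,"z": 0.059,"finger_gap": 0.06},{"x": -0.0004,"y": 0.002,"z": 0.06,"finger_gap": 0.06},{"x": -0.0004,"y": 0.002,"z": 0.06,"finger_gap": 0.06}]'

```text
clock: 9.3
ee_pos: [0.5743, -0.0522, 0.0859]
tool_rot: [2.093, 2.342, 0.001]
contact_force: [0.8, 0.3, -1.5]
gripper_width: 0.0656
grasp_force: 30.0
```

```bash
python3 -c "
from h import *
show((.5737,-.0518,.0841))"
```

```text
t 9.3 pos [ 0.5743 -0.0522  0.0859] yaw_y 0.112 w 0.0656 g 30.0 q6 -0.41
(0.5737, -0.0518, 0.0841) -> [ 0.0004 -0.0006  0.0018]
```

Call:
pendant --offsets '[{"z": 0.001,"finger_gap": 0.06},{"z": 0.002,"finger_gap": 0.06},{"z": 0.002,"finger_gap": 0.06}]'

```text
clock: 9.6
ee_pos: [0.5743, -0.0523, 0.0841]
tool_rot: [2.093, 2.342, 0.0]
contact_force: [-2.8, 0.6, 4.6]
gripper_width: 0.0657
grasp_force: 30.0
```

Call:
pendant --offsets '[{"finger_gap": 0.088},{"finger_gap": 0.088},{"finger_gap": 0.088},{"finger_gap": 0.088},{"z": -0.02,"finger_gap": 0.088},{"z": -0.06,"finger_gap": 0.088},{"z": -0.08,"finger_gap": 0.088},{"z": -0.08,"finger_gap": 0.088}]'

```text
clock: 10.4
ee_pos: [0.5752, -0.0525, 0.1661]
tool_rot: [2.09, 2.339, 0.004]
contact_force: [0.4, 0.2, 0.1]
gripper_width: 0.0883
grasp_force: 0.0
```

```bash
python3 -c "
from h import *
show((.6396,.132,.165))"
```

```text
t 10.4 pos [ 0.5752 -0.0525  0.1661] yaw_y 0.112 w 0.0883 g 0.0 q6 -0.41
(0.6396, 0.132, 0.165) -> [0.1761 0.0846 0.0011]
```

Call:
pendant --offsets '[{"az": -0.12,"x": 0.04,"y": 0.019,"finger_gap": 0.088},{"az": -0.24,"x": 0.08,"y": 0.038,"finger_gap": 0.088},{"az": -0.36,"x": 0.12,"y": 0.057,"finger_gap": 0.088},{"az": -0.45,"x": 0.16,"y": 0.077,"finger_gap": 0.088},{"az": -0.45,"x": 0.1761,"y": 0.0846,"finger_gap": 0.088},{"az": -0.45,"x": 0.1761,"y": 0.0846,"finger_gap": 0.088}]'

```text
clock: 11.0
ee_pos: [0.6381, 0.1345, 0.1612]
tool_rot: [-1.513, -2.751, 0.001]
contact_force: [-0.6, -0.5, -0.2]
gripper_width: 0.088
grasp_force: 0.0
```

```bash
python3 -c "
from h import *
show((.6396,.132,.0225))"
```

```text
t 11.0 pos [0.6381 0.1345 0.1612] yaw_y 0.565 w 0.088 g 0.0 q6 -0.54
(0.6396, 0.132, 0.0225) -> [-0.0031  0.0002  0.1387]
```

Call:
pendant --offsets '[{"x": -0.003,"z": 0.05,"finger_gap": 0.088},{"x": -0.003,"z": 0.1,"finger_gap": 0.088},{"x": -0.003,"z": 0.125,"finger_gap": 0.088},{"x": -0.003,"z": 0.1365,"finger_gap": 0.088},{"x": -0.003,"z": 0.1365,"finger_gap": 0.088}]'

```text
clock: 11.5
ee_pos: [0.6393, 0.1288, 0.0255]
tool_rot: [-1.519, -2.748, 0.002]
contact_force: [0.8, -0.2, -0.0]
gripper_width: 0.0881
grasp_force: 0.0
```

```bash
python3 -c "
from h import *
show((.6396,.132,.0225))"
```

```text
t 11.5 pos [0.6393 0.1288 0.0255] yaw_y 0.561 w 0.0881 g 0.0 q6 -0.54
(0.6396, 0.132, 0.0225) -> [0.0026 0.002  0.003 ]
```

Call:
pendant --offsets '[{"finger_gap": 0.088}]'

```text
clock: 11.6
ee_pos: [0.6408, 0.1292, 0.0283]
tool_rot: [1.518, 2.748, 0.002]
contact_force: [0.3, 0.2, 0.7]
gripper_width: 0.0883
grasp_force: 0.0
```

```bash
python3 -c "
from h import *
show((.6396,.132,.0225))"
```

```text
t 11.6 pos [0.6408 0.1292 0.0283] yaw_y 0.561 w 0.0883 g 0.0 q6 -0.54
(0.6396, 0.132, 0.0225) -> [0.003  0.0005 0.0058]
```

Call:
pendant --offsets '[{"x": 0.003,"y": 0.0005,"z": 0.003,"finger_gap": 0.088},{"x": 0.003,"y": 0.0005,"z": 0.0055,"finger_gap": 0.088},{"x": 0.003,"y": 0.0005,"z": 0.0055,"finger_gap": 0.088},{"x": 0.003,"y": 0.0005,"z": 0.0055,"finger_gap": 0.04},{"x": 0.003,"y": 0.0005,"z": 0.0055,"finger_gap": 0.04},{"x": 0.003,"y": 0.0005,"z": 0.0055,"finger_gap": 0.04},{"x": 0.003,"y": 0.0005,"z": 0.0055,"finger_gap": 0.04},{"x": 0.003,"y": 0.0005,"z": 0.0055,"finger_gap": 0.04}]'

```text
clock: 12.4
ee_pos: [0.6389, 0.1325, 0.0214]
tool_rot: [1.518, 2.75, 0.0]
contact_force: [-0.4, 0.4, 1.1]
gripper_width: 0.0522
grasp_force: 30.0
```

Call:
pendant --offsets '[{"finger_gap": 0.04},{"finger_gap": 0.04}]'

```text
clock: 12.6
ee_pos: [0.6389, 0.1325, 0.0214]
tool_rot: [1.518, 2.75, 0.0]
contact_force: [0.5, 0.4, -0.4]
gripper_width: 0.0522
grasp_force: 30.0
```

```bash
python3 -c "
from h import *
show((.5843,-.1452,.165))"
```

```text
t 12.6 pos [0.6389 0.1325 0.0214] yaw_y 0.562 w 0.0522 g 30.0 q6 -0.54
(0.5843, -0.1452, 0.165) -> [-0.2059 -0.1942 -0.1436]
```

Call:
pendant --offsets '[{"z": -0.01,"finger_gap": 0.04},{"z": -0.04,"finger_gap": 0.04},{"z": -0.08,"finger_gap": 0.04},{"z": -0.12,"finger_gap": 0.04},{"z": -0.155,"finger_gap": 0.04},{"az": 0.05,"x": -0.02,"y": -0.02,"z": -0.16,"finger_gap": 0.04},{"az": 0.15,"x": -0.05,"y": -0.047,"z": -0.16,"finger_gap": 0.04},{"az": 0.25,"x": -0.08,"y": -0.0755,"z": -0.16,"finger_gap": 0.04}]'

```text
clock: 13.4
ee_pos: [0.6172, 0.0238, 0.1823]
tool_rot: [1.852, 2.536, 0.001]
contact_force: [0.7, 0.8, -1.7]
gripper_width: 0.0519
grasp_force: 30.0
```

Call:
pendant --offsets '[{"finger_gap": 0.04}]'

```text
clock: 13.5
ee_pos: [0.617, 0.0204, 0.1822]
tool_rot: [1.858, 2.532, -0.001]
contact_force: [-0.1, 1.0, -1.5]
gripper_width: 0.0519
grasp_force: 30.0
```

```bash
python3 -c "
from h import *
show((.5843,-.1452,.15))"
```

```text
t 13.5 pos [0.617  0.0204 0.1822] yaw_y 0.305 w 0.0519 g 30.0 q6 -0.46
(0.5843, -0.1452, 0.15) -> [-0.1481 -0.0809  0.0323]
```

Call:
pendant --offsets '[{"az": 0.05,"x": -0.037,"y": -0.02,"finger_gap": 0.04},{"az": 0.1,"x": -0.074,"y": -0.04,"finger_gap": 0.04},{"az": 0.15,"x": -0.111,"y": -0.06,"finger_gap": 0.04},{"az": 0.193,"x": -0.14,"y": -0.076,"finger_gap": 0.04},{"az": 0.193,"x": -0.1481,"y": -0.0809,"z": 0.02,"finger_gap": 0.04},{"az": 0.193,"x": -0.1481,"y": -0.0809,"z": 0.032,"finger_gap": 0.04},{"az": 0.193,"x": -0.1481,"y": -0.0809,"z": 0.032,"finger_gap": 0.04},{"az": 0.193,"x": -0.1481,"y": -0.0809,"z": 0.032,"finger_gap": 0.04}]'

```text
clock: 14.3
ee_pos: [0.5865, -0.14, 0.1498]
tool_rot: [2.083, 2.351, 0.0]
contact_force: [0.4, 0.3, -0.1]
gripper_width: 0.052
grasp_force: 30.0
```

```bash
python3 -c "
from h import *
show((.5843,-.1452,.0834))"
```

```text
t 14.3 pos [ 0.5865 -0.14    0.1498] yaw_y 0.121 w 0.052 g 30.0 q6 -0.55
(0.5843, -0.1452, 0.0834) -> [-0.0049 -0.0028  0.0664]
```

Call:
pendant --offsets '[{"x": -0.004,"y": -0.002,"z": 0.03,"finger_gap": 0.04},{"x": -0.004,"y": -0.002,"z": 0.05,"finger_gap": 0.04},{"x": -0.004,"y": -0.002,"z": 0.058,"finger_gap": 0.04},{"x": -0.004,"y": -0.002,"z": 0.062,"finger_gap": 0.04},{"x": -0.004,"y": -0.002,"z": 0.062,"finger_gap": 0.04},{"x": -0.004,"y": -0.002,"z": 0.062,"finger_gap": 0.04}]'

```text
clock: 14.9
ee_pos: [0.5852, -0.1454, 0.0885]
tool_rot: [2.084, 2.349, 0.001]
contact_force: [0.1, -0.7, -0.8]
gripper_width: 0.0521
grasp_force: 30.0
```

```bash
python3 -c "
from h import *
show((.5843,-.1452,.0834))"
```

```text
t 14.9 pos [ 0.5852 -0.1454  0.0885] yaw_y 0.119 w 0.0521 g 30.0 q6 -0.56
(0.5843, -0.1452, 0.0834) -> [ 0.0003 -0.0008  0.0051]
```

Call:
pendant --offsets '[{"z": 0.003,"finger_gap": 0.04},{"z": 0.0045,"finger_gap": 0.04},{"z": 0.0055,"finger_gap": 0.04},{"z": 0.0055,"finger_gap": 0.04}]'

```text
clock: 15.3
ee_pos: [0.5848, -0.1454, 0.0833]
tool_rot: [2.085, 2.349, 0.0]
contact_force: [-4.5, 1.7, 10.3]
gripper_width: 0.0518
grasp_force: 30.0
```

Call:
pendant --offsets '[{"finger_gap": 0.04},{"finger_gap": 0.04}]'

```text
clock: 15.5
ee_pos: [0.5848, -0.1455, 0.0833]
tool_rot: [2.085, 2.349, 0.0]
contact_force: [-3.6, 2.0, 10.4]
gripper_width: 0.0522
grasp_force: 30.0
```

```bash
python3 -c "
from h import *
show((.5843,-.1452,.0834))"
```

```text
t 15.5 pos [ 0.5848 -0.1455  0.0833] yaw_y 0.119 w 0.0522 g 30.0 q6 -0.56
(0.5843, -0.1452, 0.0834) -> [ 0.0003 -0.0004 -0.0001]
```

Call:
pendant --offsets '[{"finger_gap": 0.088},{"finger_gap": 0.088},{"finger_gap": 0.088},{"finger_gap": 0.088},{"z": -0.02,"finger_gap": 0.088},{"z": -0.06,"finger_gap": 0.088},{"z": -0.08,"finger_gap": 0.088},{"z": -0.08,"finger_gap": 0.088}]'

```text
clock: 16.3
ee_pos: [0.5857, -0.1459, 0.1647]
tool_rot: [2.082, 2.346, 0.003]
contact_force: [0.2, 0.0, -0.6]
gripper_width: 0.0878
grasp_force: 0.0
```

```bash
python3 -c "
from h import *
show((.4248,-.2423,.16))"
```

```text
t 16.3 pos [ 0.5857 -0.1459  0.1647] yaw_y 0.119 w 0.0878 g 0.0 q6 -0.56
(0.4248, -0.2423, 0.16) -> [-0.0766 -0.1712  0.0041]
```

Call:
pendant --offsets '[{"x": -0.019,"y": -0.043,"finger_gap": 0.088},{"x": -0.038,"y": -0.086,"finger_gap": 0.088},{"x": -0.057,"y": -0.128,"finger_gap": 0.088},{"x": -0.0766,"y": -0.1712,"z": 0.004,"finger_gap": 0.088},{"x": -0.0766,"y": -0.1712,"z": 0.004,"finger_gap": 0.088},{"x": -0.0766,"y": -0.1712,"z": 0.004,"finger_gap": 0.088},{"x": -0.0766,"y": -0.1712,"z": 0.004,"finger_gap": 0.088}]'

```text
clock: 17.0
ee_pos: [0.4243, -0.2413, 0.1573]
tool_rot: [-2.084, -2.35, -0.0]
contact_force: [0.6, 0.7, 0.6]
gripper_width: 0.0881
grasp_force: 0.0
```

```bash
python3 -c "
from h import *
crop('top',200,90,160,120,5,'top3')
show((.4248,-.2423,.04))"
```

```text
t 17.05 pos [ 0.4244 -0.2411  0.1574] yaw_y 0.12 w 0.0881 g 0.0 q6 -0.88
(0.4248, -0.2423, 0.04) -> [-0.0012  0.0002  0.1174]
```

View pics/top3.png

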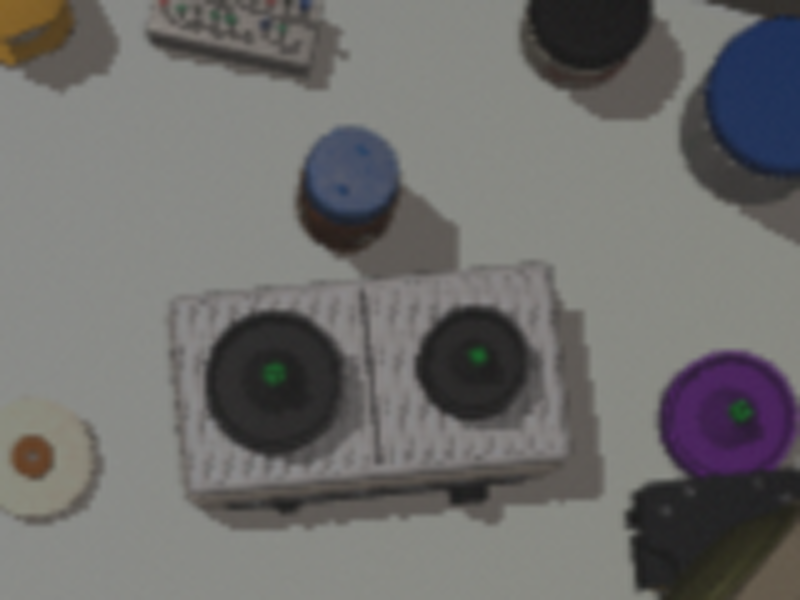

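Both formers are on the plate: large at (274,382), small at (472,363). The bottle stands behind at cap (352,173). Now I'll compute exact centres.

```bash
python3 - <<'E'
from h import *
import pickle
from scipy.optimize import least_squares
f=pickle.load(open("top.pkl","rb"))
o=lambda u,v:(200+u/5-.4,90+v/5-.4)
a=np.linspace(0,6.28,60)
c=np.array([.579,-.0985])
for n,b,r,z0,h in(("fL",(206,310,343,454),.0338,.062,.084),("fS",(417,307,527,420),.0268,.062,.084),("bot",(300,126,400,253),.0235,0,.088)):
    t=np.r_[o(b[0],b[1]),o(b[2],b[3])]
    def e(q):
        uv=proj(f,np.array([[q[0]+r*np.cos(i),q[1]+r*np.sin(i),z] for i in a for z in(z0,h)])); return np.r_[uv.min(0),uv.max(0)]-t
    q=least_squares(e,c); d=q.x-c; print(n,q.x.round(4),q.fun.round(2),"vib frame",(d@[.9937,.112]).round(4),(d@[-.112,.9937]).round(4))
E
```

```text
fL [ 0.5739 -0.0514] [-0.63 -0.3   0.64  0.3 ] vib frame 0.0002 0.0474
fS [ 0.5846 -0.1453] [-0.71 -0.49  0.69  0.49] vib frame 0.0004 -0.0471
bot [ 0.6727 -0.0866] [-0.48 -0.48  0.45  0.52] vib frame 0.0944 0.0014
```

Call:
pendant --offsets '[{"x": -0.001,"z": 0.05,"finger_gap": 0.088},{"x": -0.001,"z": 0.1,"finger_gap": 0.088},{"x": -0.001,"z": 0.1174,"finger_gap": 0.088},{"x": -0.001,"z": 0.1174,"finger_gap": 0.088},{"x": -0.001,"z": 0.1174,"finger_gap": 0.088}]'

```text
clock: 17.55
ee_pos: [0.4247, -0.2426, 0.041]
tool_rot: [2.083, 2.35, 0.0]
contact_force: [0.9, -0.0, -0.4]
gripper_width: 0.0882
grasp_force: 0.0
```

```bash
python3 -c "
from h import *
show((.4248,-.2423,.04))"
```

```text
t 17.55 pos [ 0.4247 -0.2426  0.041 ] yaw_y 0.12 w 0.0882 g 0.0 q6 -0.88
(0.4248, -0.2423, 0.04) -> [0.0003 0.0002 0.001 ]
```

Call:
pendant --offsets '[{"finger_gap": 0.05},{"finger_gap": 0.05},{"finger_gap": 0.05},{"finger_gap": 0.05},{"finger_gap": 0.05},{"finger_gap": 0.05},{"finger_gap": 0.05}]'

```text
clock: 18.25
ee_pos: [0.4239, -0.2429, 0.0408]
tool_rot: [2.085, 2.349, -0.0]
contact_force: [-0.5, 0.9, 5.8]
gripper_width: 0.0538
grasp_force: 30.0
```

```bash
python3 -c "
from h import *
show()"
```

```text
t 18.25 pos [ 0.4239 -0.2429  0.0408] yaw_y 0.119 w 0.0538 g 30.0 q6 -0.88
```

Call:
pendant --offsets '[{"z": -0.02,"finger_gap": 0.05},{"z": -0.06,"finger_gap": 0.05},{"z": -0.1,"finger_gap": 0.05},{"z": -0.14,"finger_gap": 0.05},{"z": -0.17,"finger_gap": 0.05},{"z": -0.17,"finger_gap": 0.05},{"z": -0.17,"finger_gap": 0.05}]'

```text
clock: 18.95
ee_pos: [0.4235, -0.2425, 0.2095]
tool_rot: [-2.085, -2.349, -0.0]
contact_force: [0.2, 0.3, -3.1]
gripper_width: 0.0538
grasp_force: 30.0
```

```bash
python3 -c "
from h import *
show((.574,-.0518,.20))"
```

```text
t 18.95 pos [ 0.4235 -0.2425  0.2095] yaw_y 0.119 w 0.0538 g 30.0 q6 -0.88
(0.574, -0.0518, 0.2) -> [0.1715 0.172  0.0096]
```

Call:
pendant --offsets '[{"x": 0.03,"y": 0.03,"finger_gap": 0.05},{"x": 0.06,"y": 0.06,"finger_gap": 0.05},{"x": 0.09,"y": 0.09,"finger_gap": 0.05},{"x": 0.12,"y": 0.12,"finger_gap": 0.05},{"x": 0.15,"y": 0.15,"finger_gap": 0.05},{"x": 0.1715,"y": 0.172,"z": 0.01,"finger_gap": 0.05},{"x": 0.1715,"y": 0.172,"z": 0.01,"finger_gap": 0.05},{"x": 0.1715,"y": 0.172,"z": 0.01,"finger_gap": 0.05}]'

```text
clock: 19.75
ee_pos: [0.5736, -0.0517, 0.1981]
tool_rot: [-2.082, -2.348, 0.003]
contact_force: [-0.2, 0.1, -1.6]
gripper_width: 0.0534
grasp_force: 30.0
```

Call:
pendant --offsets '[{"finger_gap": 0.05},{"finger_gap": 0.05}]'

```text
clock: 19.95
ee_pos: [0.5738, -0.053, 0.2003]
tool_rot: [-2.087, -2.348, 0.0]
contact_force: [-0.2, -0.6, -1.6]
gripper_width: 0.0535
grasp_force: 30.0
```

```bash
python3 -c "
from h import *
show((.574,-.0518,.1275))"
```

```text
t 19.95 pos [ 0.5738 -0.053   0.2003] yaw_y 0.118 w 0.0535 g 30.0 q6 -0.41
(0.574, -0.0518, 0.1275) -> [0.0012 0.0004 0.0728]
```

Call:
pendant --offsets '[{"x": 0.001,"y": 0.0003,"z": 0.03,"finger_gap": 0.05},{"x": 0.001,"y": 0.0003,"z": 0.055,"finger_gap": 0.05},{"x": 0.001,"y": 0.0003,"z": 0.068,"finger_gap": 0.05},{"x": 0.001,"y": 0.0003,"z": 0.072,"finger_gap": 0.05},{"x": 0.001,"y": 0.0003,"z": 0.072,"finger_gap": 0.05},{"x": 0.001,"y": 0.0003,"z": 0.072,"finger_gap": 0.05},{"x": 0.001,"y": 0.0003,"z": 0.072,"finger_gap": 0.05}]'

```text
clock: 20.65
ee_pos: [0.5749, -0.0512, 0.1295]
tool_rot: [2.084, 2.348, 0.001]
contact_force: [-0.1, 0.0, -1.3]
gripper_width: 0.0535
grasp_force: 30.0
```

```bash
python3 -c "
from h import *
show((.574,-.052,.1168))"
```

```text
t 20.65 pos [ 0.5749 -0.0512  0.1295] yaw_y 0.119 w 0.0535 g 30.0 q6 -0.41
(0.574, -0.052, 0.1168) -> [-0.0006 -0.001   0.0127]
```

Call:
pendant --offsets '[{"x": -0.0006,"y": -0.001,"z": 0.003,"finger_gap": 0.05},{"x": -0.0006,"y": -0.001,"z": 0.006,"finger_gap": 0.05},{"x": -0.0006,"y": -0.001,"z": 0.009,"finger_gap": 0.05},{"x": -0.0006,"y": -0.001,"z": 0.0115,"finger_gap": 0.05},{"x": -0.0006,"y": -0.001,"z": 0.0115,"finger_gap": 0.05},{"x": -0.0006,"y": -0.001,"z": 0.0115,"finger_gap": 0.05}]'

```text
clock: 21.25
ee_pos: [0.5735, -0.0517, 0.1169]
tool_rot: [-2.085, -2.35, -0.0]
contact_force: [-0.3, -0.2, -1.4]
gripper_width: 0.0538
grasp_force: 30.0
```

```bash
python3 -c "
from h import *
show((.574,-.052,.1168))"
```

```text
t 21.25 pos [ 0.5735 -0.0517  0.1169] yaw_y 0.119 w 0.0538 g 30.0 q6 -0.41
(0.574, -0.052, 0.1168) -> [-0.0003  0.0004  0.0001]
```

Almost seated with no contact force, so a bit more, then release.

Call:
pendant --offsets '[{"z": 0.001,"finger_gap": 0.05},{"z": 0.0015,"finger_gap": 0.05},{"z": 0.0015,"finger_gap": 0.05}]'

```text
clock: 21.55
ee_pos: [0.5736, -0.0518, 0.1167]
tool_rot: [2.085, 2.349, 0.0]
contact_force: [-5.0, 1.0, 11.0]
gripper_width: 0.054
grasp_force: 30.0
```

Call:
pendant --offsets '[{"finger_gap": 0.088},{"finger_gap": 0.088},{"finger_gap": 0.088},{"finger_gap": 0.088},{"z": -0.03,"finger_gap": 0.088},{"z": -0.06,"finger_gap": 0.088},{"z": -0.08,"finger_gap": 0.088},{"z": -0.08,"finger_gap": 0.088}]'

```text
clock: 22.35
ee_pos: [0.5745, -0.052, 0.198]
tool_rot: [2.082, 2.346, 0.003]
contact_force: [-0.4, -0.1, 0.1]
gripper_width: 0.088
grasp_force: 0.0
```

```bash
python3 -c "
from h import *
show((.4258,.0727,.17))"
```

```text
t 22.35 pos [ 0.5745 -0.052   0.198 ] yaw_y 0.119 w 0.088 g 0.0 q6 -0.41
(0.4258, 0.0727, 0.17) -> [ 0.1416 -0.133   0.0271]
```

Call:
pendant --offsets '[{"x": 0.03,"y": -0.028,"finger_gap": 0.088},{"x": 0.06,"y": -0.056,"finger_gap": 0.088},{"x": 0.09,"y": -0.084,"finger_gap": 0.088},{"x": 0.12,"y": -0.112,"z": 0.02,"finger_gap": 0.088},{"x": 0.1416,"y": -0.133,"z": 0.06,"finger_gap": 0.088},{"x": 0.1416,"y": -0.133,"z": 0.087,"finger_gap": 0.088},{"x": 0.1416,"y": -0.133,"z": 0.087,"finger_gap": 0.088},{"x": 0.1416,"y": -0.133,"z": 0.087,"finger_gap": 0.088}]'

```text
clock: 23.15
ee_pos: [0.4249, 0.0729, 0.1085]
tool_rot: [-2.085, -2.349, 0.001]
contact_force: [0.6, 0.1, -0.9]
gripper_width: 0.0878
grasp_force: 0.0
```

Call:
pendant --offsets '[{"finger_gap": 0.088}]'

```text
clock: 23.25
ee_pos: [0.4256, 0.0727, 0.1094]
tool_rot: [2.085, 2.348, 0.002]
contact_force: [0.3, 0.3, -0.4]
gripper_width: 0.088
grasp_force: 0.0
```

```bash
python3 -c "
from h import *
show((.4258,.0727,.03))"
```

```text
t 23.25 pos [0.4256 0.0727 0.1094] yaw_y 0.118 w 0.088 g 0.0 q6 -0.22
(0.4258, 0.0727, 0.03) -> [0.     0.     0.0794]
```

Call:
pendant --offsets '[{"z": 0.04,"finger_gap": 0.088},{"z": 0.07,"finger_gap": 0.088},{"z": 0.079,"finger_gap": 0.088},{"z": 0.079,"finger_gap": 0.088},{"z": 0.079,"finger_gap": 0.088}]'

```text
clock: 23.75
ee_pos: [0.4256, 0.0729, 0.0308]
tool_rot: [2.084, 2.348, 0.002]
contact_force: [-0.4, 0.1, 0.1]
gripper_width: 0.0883
grasp_force: 0.0
```

Call:
pendant --offsets '[{"finger_gap": 0.035},{"finger_gap": 0.035},{"finger_gap": 0.035},{"finger_gap": 0.035},{"finger_gap": 0.035},{"finger_gap": 0.035},{"finger_gap": 0.035},{"finger_gap": 0.035}]'

```text
clock: 24.55
ee_pos: [0.4246, 0.0731, 0.0295]
tool_rot: [2.085, 2.35, 0.0]
contact_force: [0.1, 0.5, 1.0]
gripper_width: 0.039
grasp_force: 30.0
```

Call:
pendant --offsets '[{"finger_gap": 0.035},{"finger_gap": 0.035},{"finger_gap": 0.035}]'

```text
clock: 24.85
ee_pos: [0.4246, 0.0731, 0.0295]
tool_rot: [2.085, 2.35, 0.0]
contact_force: [-0.2, -0.3, 1.2]
gripper_width: 0.0395
grasp_force: 30.0
```

```bash
python3 -c "
from h import *
show((.4258,.0727,.03),(.5848,-.1455,.2))"
```

```text
t 24.85 pos [0.4246 0.0731 0.0295] yaw_y 0.119 w 0.0395 g 30.0 q6 -0.22
(0.4258, 0.0727, 0.03) -> [-0.0005  0.0011 -0.0005]
(0.5848, -0.1455, 0.2) -> [-0.236   0.1331 -0.1705]
```

Call:
pendant --offsets '[{"z": -0.03,"finger_gap": 0.035},{"z": -0.07,"finger_gap": 0.035},{"z": -0.11,"finger_gap": 0.035},{"z": -0.15,"finger_gap": 0.035},{"x": -0.03,"y": 0.017,"z": -0.17,"finger_gap": 0.035},{"x": -0.07,"y": 0.04,"z": -0.17,"finger_gap": 0.035},{"x": -0.11,"y": 0.062,"z": -0.17,"finger_gap": 0.035},{"x": -0.15,"y": 0.085,"z": -0.17,"finger_gap": 0.035}]'

```text
clock: 25.65
ee_pos: [0.5275, -0.0673, 0.1994]
tool_rot: [-2.085, -2.349, 0.0]
contact_force: [0.3, 0.8, -0.3]
gripper_width: 0.0394
grasp_force: 30.0
```

Call:
pendant --offsets '[{"x": -0.03,"y": 0.017,"finger_gap": 0.035},{"x": -0.06,"y": 0.034,"finger_gap": 0.035},{"x": -0.08,"y": 0.045,"finger_gap": 0.035},{"x": -0.086,"y": 0.048,"finger_gap": 0.035},{"x": -0.086,"y": 0.048,"finger_gap": 0.035},{"x": -0.086,"y": 0.048,"finger_gap": 0.035},{"x": -0.086,"y": 0.048,"finger_gap": 0.035}]'

```text
clock: 26.35
ee_pos: [0.5843, -0.1444, 0.1997]
tool_rot: [-2.084, -2.351, -0.0]
contact_force: [-0.5, -0.5, -1.5]
gripper_width: 0.0391
grasp_force: 30.0
```

```bash
python3 -c "
from h import *
show((.5848,-.1455,.118))"
```

```text
t 26.35 pos [ 0.5843 -0.1444  0.1997] yaw_y 0.12 w 0.0391 g 30.0 q6 -0.56
(0.5848, -0.1455, 0.118) -> [-0.0011  0.0004  0.0817]
```

Call:
pendant --offsets '[{"x": -0.001,"y": 0.0004,"z": 0.035,"finger_gap": 0.035},{"x": -0.001,"y": 0.0004,"z": 0.065,"finger_gap": 0.035},{"x": -0.001,"y": 0.0004,"z": 0.078,"finger_gap": 0.035},{"x": -0.001,"y": 0.0004,"z": 0.0815,"finger_gap": 0.035},{"x": -0.001,"y": 0.0004,"z": 0.0815,"finger_gap": 0.035},{"x": -0.001,"y": 0.0004,"z": 0.0815,"finger_gap": 0.035},{"x": -0.001,"y": 0.0004,"z": 0.0815,"finger_gap": 0.035}]'

```text
clock: 27.05
ee_pos: [0.5857, -0.1466, 0.1192]
tool_rot: [2.084, 2.348, 0.001]
contact_force: [0.6, 0.8, -0.9]
gripper_width: 0.0391
grasp_force: 30.0
```

```bash
python3 -c "
from h import *
show((.5848,-.1455,.1055))"
```

```text
t 27.05 pos [ 0.5857 -0.1466  0.1192] yaw_y 0.119 w 0.0391 g 30.0 q6 -0.56
(0.5848, -0.1455, 0.1055) -> [ 0.0012 -0.0008  0.0137]
```

Call:
pendant --offsets '[{"x": 0.001,"y": -0.0008,"z": 0.003,"finger_gap": 0.035},{"x": 0.001,"y": -0.0008,"z": 0.006,"finger_gap": 0.035},{"x": 0.001,"y": -0.0008,"z": 0.009,"finger_gap": 0.035},{"x": 0.001,"y": -0.0008,"z": 0.012,"finger_gap": 0.035},{"x": 0.001,"y": -0.0008,"z": 0.0135,"finger_gap": 0.035},{"x": 0.001,"y": -0.0008,"z": 0.0135,"finger_gap": 0.035}]'

```text
clock: 27.65
ee_pos: [0.5843, -0.1456, 0.1054]
tool_rot: [2.085, 2.35, -0.0]
contact_force: [-3.8, 2.0, 8.6]
gripper_width: 0.0391
grasp_force: 30.0
```

```bash
python3 -c "
from h import *
show((.5848,-.1455,.1055))"
```

```text
t 27.65 pos [ 0.5843 -0.1456  0.1054] yaw_y 0.119 w 0.0391 g 30.0 q6 -0.56
(0.5848, -0.1455, 0.1055) -> [ 0.      0.0005 -0.0001]
```

Seated at the expected height. Release, retreat clear and look.

Call:
pendant --offsets '[{"finger_gap": 0.088},{"finger_gap": 0.088},{"finger_gap": 0.088},{"finger_gap": 0.088},{"finger_gap": 0.088},{"z": -0.03,"finger_gap": 0.088},{"z": -0.07,"finger_gap": 0.088},{"z": -0.11,"finger_gap": 0.088}]'

```text
clock: 28.45
ee_pos: [0.584, -0.1454, 0.2156]
tool_rot: [-2.085, -2.349, 0.0]
contact_force: [0.6, 0.8, -0.0]
gripper_width: 0.0883
grasp_force: 0.0
```

Call:
pendant --offsets '[{"x": -0.02,"y": -0.045,"finger_gap": 0.088},{"x": -0.04,"y": -0.09,"finger_gap": 0.088},{"x": -0.06,"y": -0.135,"finger_gap": 0.088},{"x": -0.08,"y": -0.18,"finger_gap": 0.088},{"x": -0.1,"y": -0.2,"finger_gap": 0.088},{"x": -0.1,"y": -0.2,"finger_gap": 0.088},{"x": -0.1,"y": -0.2,"finger_gap": 0.088}]'

```text
clock: 29.15
ee_pos: [0.3977, -0.2686, 0.2145]
tool_rot: [2.087, 2.348, 0.0]
contact_force: [-0.2, 0.6, 0.3]
gripper_width: 0.0882
grasp_force: 0.0
```

```bash
python3 - <<'E'
from h import *
crop('top',215,100,115,90,6.9,'top4'); crop('side',240,130,110,82,7.2,'s4')
show()
E
```

```text
t 29.25 pos [ 0.3982 -0.2679  0.2144] yaw_y 0.12 w 0.088 g 0.0 q6 -0.96
```

View pics/top4.png

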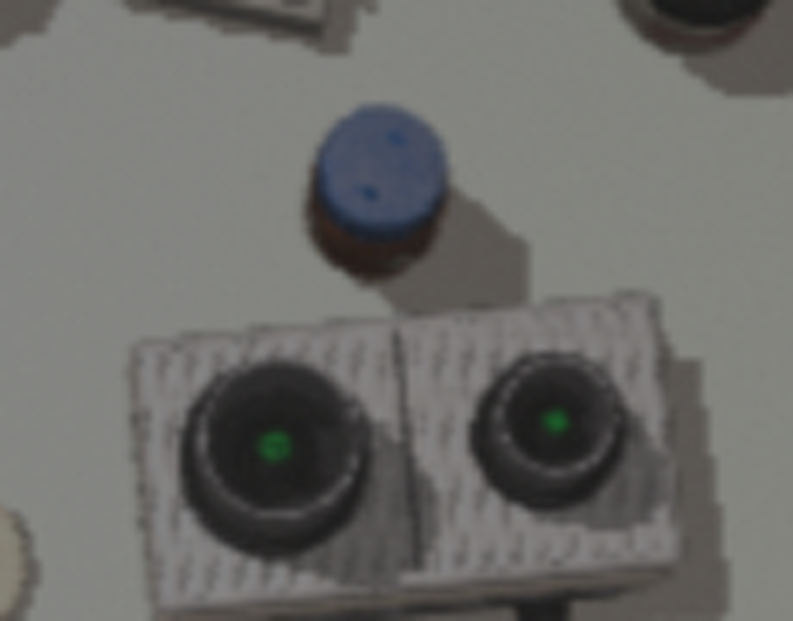

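View pics/s4.png

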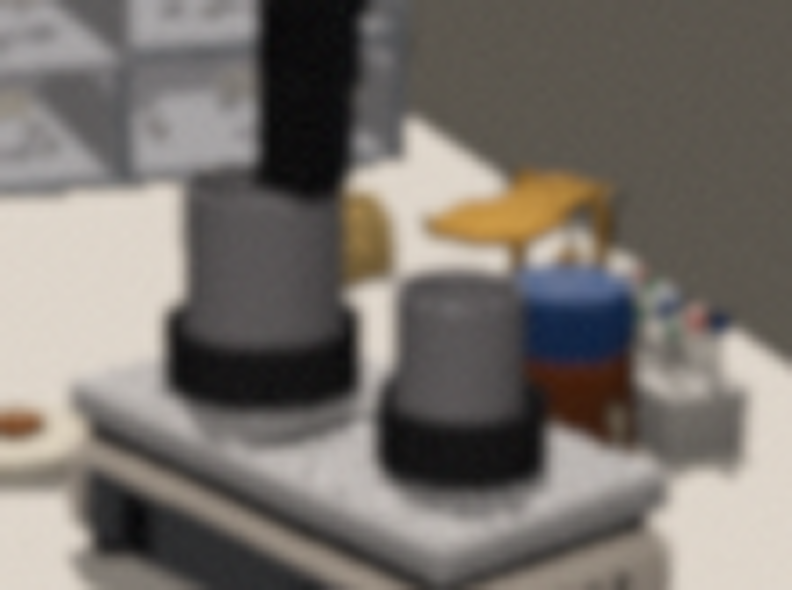

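Both rings stand upright and centred in their formers: the large one at (275,440) and the small one at (555,415) in the top crop. The bottle is upright behind them on the centre line, with its cap at (380,170). The gripper touches nothing.

```bash
python3 -c "
from rig import robot
print(robot.close_job())"
```

```text
the job is handed in; nothing more can be done
None
```

The job is handed in at about 29 s: large former and ring on the left half, small former and ring on the right, both rings fully home by height and camera, and the bottle upright on the centre line about 19 mm behind the case; no verdict was returned.

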